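# Put the laundry supplies back on their drip dishes

### The job

The worktop in the laundry room has been wiped; now put the four laundry supplies back, each standing in the drip dish that matches its shape and size: the round tin in the large round dish, the square tub in the square dish, the small dosing cup in the small round dish and the scrubbing brush, bristles down and lengthwise, in the oblong dish. Set each one down gently rather than dropping it, upright and flat on the dish's floor inside the rim, and do not shove aside or knock over the spray bottle and the jar.

Things in the scene. Friction and masses are not known exactly. Their poses are not given: they have to be found in the camera images.
- tin: Closed round steel tin (stain remover), a cylinder of diameter 66 mm, 62 mm high, about 250 g, standing upright. Origin: centre of its underside; z up along its axis. Fits the large round dish.
- tub: White plastic tub (washing tablets) with a lid, square in plan, 54 x 54 mm, 70 mm high, about 250 g, standing upright. Origin: centre of its underside; x and y square to its sides, z up. Fits the square dish.
- cup: Small white plastic dosing cup, round, open at the top, empty, diameter 43 mm at the foot and 45 mm at the rim, 50 mm high, wall 3 mm, about 30 g, standing upright. Origin: centre of its underside; z up. Fits the small round dish.
- brush: Wooden scrubbing brush without a handle, bristles down: dark wooden back 110 mm long (its x) and 44 mm wide (its y), which spans 22 to 42 mm above its underside, over a stiff light bristle block 98 x 36 mm, 22 mm high; about 120 g. Origin: centre of the underside of the bristles; x along its length, z up. Fits the oblong dish, either way round.
- dish_large_round: Shallow open drip dish of grey plastic, fixed to the worktop, round, outer diameter 94 mm, inner diameter 86 mm; floor 4 mm thick (its top is 4 mm above the worktop), rim 10 mm high above the worktop and 4 mm thick. Origin: centre of its underside, on the worktop; z up. Its yaw has no meaning.
- dish_small_round: Shallow open drip dish of grey plastic, fixed to the worktop, round, outer diameter 72 mm, inner diameter 64 mm; floor 4 mm thick (its top is 4 mm above the worktop), rim 10 mm high above the worktop and 4 mm thick. Origin: centre of its underside, on the worktop; z up. Its yaw has no meaning.
- dish_square: Shallow open drip dish of grey plastic, fixed to the worktop, square, outside 82 x 82 mm, inside 74 x 74 mm; floor 4 mm thick (its top is 4 mm above the worktop), rim 10 mm high above the worktop and 4 mm thick. Origin: centre of its underside, on the worktop; z up. x and y are square to its sides.
- dish_oblong: Shallow open drip dish of grey plastic, fixed to the worktop, oblong, outside 126 mm (its x) by 64 mm (its y), inside 118 x 56 mm; floor 4 mm thick (its top is 4 mm above the worktop), rim 10 mm high above the worktop and 4 mm thick. Origin: centre of its underside, on the worktop; z up. x is along its length.
- spray_bottle: Bystander: white spray bottle with a blue head, diameter 72 mm, 149 mm high, its nozzle reaching 60 mm out from its axis, standing loose beyond the work, to the left or right. Origin: centre of its underside.
- jar: Bystander: glass jar with a steel lid, diameter 90 mm, 130 mm high, standing loose beyond the work, on the other side from the spray bottle. Origin: centre of its underside.
There are look-alikes about, which are no part of the job. Leave any green or orange look-alike of the tin alone.

How it is judged (in metres and radians):
At the end, for the whole second after the job is handed in: Each thing in its own dish: centre within 15 mm of the dish's centre, underside less than 7.5 mm above the dish's underside (on the floor, not the rim), within 0.08 rad of upright, at rest (0.02 m/s, 0.2 rad/s); the brush lengthwise within 0.35 rad (horizontal distance between tin and dish_large_round below 0.015 m and z of tin in the frame of dish_large_round below 0.0075 m and angle between each of tin, tub, cup, brush's own z axis and vertical below 0.08 rad and linear speed of each of tin, tub, cup, brush below 0.02 m/s and angular speed of each of tin, tub, cup, brush below 0.2 rad/s and horizontal distance between tub and dish_square below 0.015 m and z of tub in the frame of dish_square below 0.0075 m and horizontal distance between cup and dish_small_round below 0.015 m and z of cup in the frame of dish_small_round below 0.0075 m and horizontal distance between brush and dish_oblong below 0.015 m and z of brush in the frame of dish_oblong below 0.0075 m and angle between the x axis of brush and the x axis of dish_oblong, either way round below 0.35 rad); the robot touches nothing.
It fails at once if one of the four supplies is dropped or thrown (faster than 0.8 m/s while out of the fingers) ((linear speed of tin above 0.8 m/s and not (contact force between the fingers and tin above 0.05 N)) or (linear speed of tub above 0.8 m/s and not (contact force between the fingers and tub above 0.05 N)) or (linear speed of cup above 0.8 m/s and not (contact force between the fingers and cup above 0.05 N)) or (linear speed of brush above 0.8 m/s and not (contact force between the fingers and brush above 0.05 N))).
It fails at once if the spray bottle is moved by more than 40 mm or tipped (distance of spray_bottle from where it was at the start of the episode above 0.04 m or angle between spray_bottle's own z axis and vertical above 0.35 rad).
It fails at once if the jar is moved by more than 40 mm or tipped (distance of jar from where it was at the start of the episode above 0.04 m or angle between jar's own z axis and vertical above 0.35 rad).
It also fails if it takes over 106 s, if anything falls off the work surface, if the arm or the gripper's body presses on something with over 40 N, if the wrist force passes 120 N, or if a joint passes its speed limit or range.

### The arm

A 6-joint arm with a two-finger parallel gripper is mounted at the origin on the work surface. World frame = base frame: x ahead of the robot, y to its left, z up, the work surface at z = 0. Lengths are in mm, angles in rad, forces in N, time in s.
With the tool pointing down it reaches from about 300 to 775 mm from the base axis. Payload 14.6 kg.
Tool frame: the origin (TCP) lies between the finger pads; the fingertips stand ahead of it and the grasp point (between the pads) lies 11 mm behind it (manip.finger_overhang is the z of the fingertips in the tool frame, in mm); z points along the fingers, y is the line along which they close (so a half turn about z gives the same grasp; the last joint's range is limited). The gripper opens to 94 mm and grips with 3 to 60 N. Pads are 16 mm wide; open, the fingers measure 119 mm over their backs; the gripper's body (75 mm by 177 mm) begins 78 mm behind the grasp point.
Start: joints at [-1.242, 0.3, 1.521, -0, 1.321, -0.067], TCP at [212.043, -507.471, 213.446] pointing down, gripper open.
Joint ranges: [-3.03, 3.03], [-0.79, 2.21], [0.23, 2.52], [-1.04, 4.18], [0, 3.07], [-2.55, 2.55]. Speed limits (rad/s): [2.22, 2.22, 2.57, 3.14, 3.14, 3.14].

### API

Orientations are given as [roll, pitch, yaw] about the fixed x, y, z axes, in that order (R = Rz(yaw) Ry(pitch) Rx(roll)).
In Python, from cell import manip gives the robot as it stands.
- The arm moves only by the tool jog_arm, never from a script. Its argument "series" is a list of rows, each a list of 7 numbers: the shift along the world's x, y, z as a fraction of full scale, then the turn, a rotation vector about the world's x, y, z as a fraction of full scale, then the closure, from 0 (fully open) to 1 (shut). In form: [[dx, dy, dz, wx, wy, wz, fingers], ...]. A call has 1 to 8 rows; each row is the pose to reach, as a shift and turn from the pose commanded when the call began; what a row does not reach only later rows make up. Full scale, the value 1, is 120 mm for a shift and 90 degrees for a turn. A row lasts 1/12 s, in which the tool goes at most 41.7 mm and 7.16 degrees, less where a joint would pass 70% of its speed; a pose out of reach is approached as far as the arm can. A call with a number of a shift or a turn outside -1 to 1 is refused whole. A call with a gripper value outside its range is refused whole. The fingers move at their own pace and stop on an object; "grip_force" is the grip in N (left out, the last holds). Time passes only in rows, so rows that repeat a pose let the fingers close. It gives the time, the measured TCP pose, the force, the opening and the grip force at its end, in the units of the state.
- manip.read_state(): the state, without advancing time (a new reading comes with each control period).
- manip.camera(name): name is "scene" or "top" or "wrist"; returns a dict with "frame" (384x512x3 uint8, red, green, blue), "vfov" (degrees; the focal length in pixels is half the picture's height over the tangent of half this angle, whatever the lens; pixels are square), "cx", "cy" (the principal point, pixels), "R" (3x3) and "t" (3): a world point X has camera coordinates R X + t; the wrist camera has in their place "hand_eye" (4x4, takes a point from camera to tool coordinates, whose origin is the TCP and whose axes are the flange's). Camera axes: x right, y down, z forward; pixel columns grow to the right and rows downward; lengths in mm; the calibration is good to about 2 mm. A picture is of the moment at which its call begins: read the wrist's pose just before it. There is no depth.
- manip.sign_off(): hands the job in; it is judged then, once.
The state is a dict: "clock": time; "joints": joint angles; "qd": joint speeds; "effort": joint torques, N m; "eef_pos": TCP position; "eef_rot": TCP orientation; "wrist_force": force on the tool from outside, world axes, zero at the start; "moment": the same for the moment, N m; "finger_gap": finger opening in mm; "finger_force": force on a finger pad.
Only numpy, scipy, OpenCV 4.12 (cv2) and the standard library are available. Lean on these libraries where they do the work, as an engineer would, in place of code of your own. Each camera call takes 0.05 s, during which the arm holds its last target. There are 200 camera calls.

## Working session

There is one attempt and no reset: what is moved stays moved. The work goes in short steps, Python scripts to look and compute and a tool call to move; the robot and the scene stay as the last step left them, time stands still between calls to the robot, and variables do not carry over. Pictures are saved under pics/ and viewed, at most 14 in all, crops included, and the job is handed in when it is done.

Besides the shell and the picture viewer there is one more tool, called as name(argument=value, ...) on one line, values as JSON. jog_arm: Moves the arm, as the interface text tells. Its arguments: {"type":"object","properties":{"series":{"type":"array"},"grip_force":{"type":"number"}},"required":["series"]}

```bash
ls; mkdir -p pics
python3 - <<'E'
from cell import manip
import cv2,pickle
d={}
for n in("scene","top"):
    c=manip.camera(n);d[n]=c
    cv2.imwrite(f"pics/{n}0.png",c["frame"][:,:,::-1]);print(n,c["vfov"],c["cx"],c["cy"],c["R"],c["t"])
pickle.dump(d,open("cams.pkl","wb"))
print(manip.read_state(),manip.finger_overhang)
E
```

```text
pics
scene 48.75124561136475 253.60984618317266 196.8562229761553 [[-6.95360881e-01  7.18660730e-01 -3.15203276e-05]
 [ 5.28283223e-01  5.11125907e-01 -6.77987569e-01]
 [-4.87226930e-01 -4.71462685e-01 -7.35073367e-01]] [ 355.16844768 -266.79217663 1360.63365969]
top 43.85567682510904 249.44252346115553 186.36738862098335 [[ 0.01393969 -0.99988863 -0.00533058]
 [-0.99810391 -0.01359477 -0.06003142]
 [ 0.05995227  0.00615729 -0.99818225]] [  -7.56388403  522.65427297 1302.2028558 ]
{'clock': 0.1, 'joints': array([-1.24162458e+00,  3.00408334e-01,  1.52151323e+00,  1.37279000e-05,
        1.32069084e+00, -6.66014683e-02]), 'qd': array([ 5.58644635e-04, -2.53386129e-04, -9.84032771e-04, -5.17034837e-04,
       -7.61051842e-05,  4.81862992e-04]), 'effort': array([ 1.15002887e-03, -5.32647693e+01, -3.53285801e+01,  7.09827337e-02,
        2.34903902e-02, -7.09824076e-05]), 'eef_pos': array([ 211.96456474, -507.27312455,  212.94945418]), 'eef_rot': array([-3.14057605e+00, -8.11345049e-05,  3.95769765e-01]), 'wrist_force': array([-0.39360539,  0.1660322 , -1.11737315]), 'moment': array([ 0.0516829 , -0.02479389, -0.0026317 ]), 'finger_force': 0.0, 'finger_gap': 94.32277526957296} 8.0
```

View pics/top0.png

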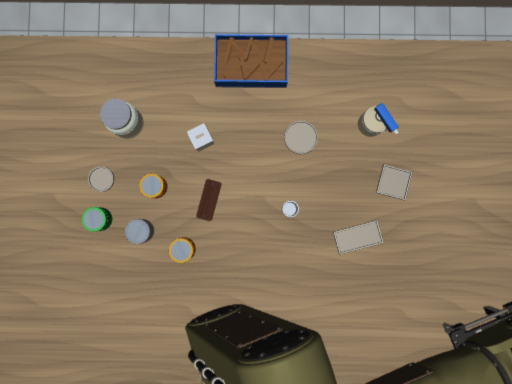

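View pics/scene0.png

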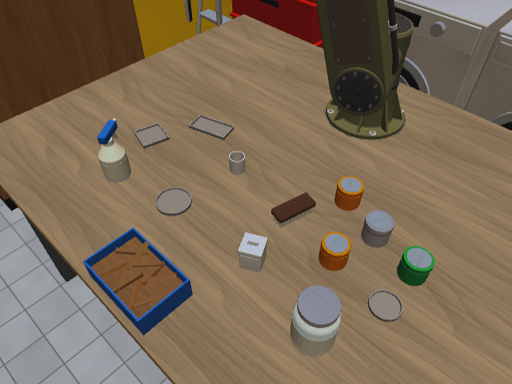

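Top view: the tin could be the plain grey one (138,231), orange ones (152,186) and (181,250), or the green one (95,219). The plain grey one at (138,231) matches the description. Other things in the top view:
- **Supplies:** tub (200,137), brush (208,200), cup (290,209).
- **Dishes:** large round (300,137), small round (101,179), square (394,181), oblong (358,237).
- **Bystanders:** jar (118,117), spray bottle (374,120).

Next come the measurements and a close crop.

```bash
cat > h.py <<'E'
import numpy as np,cv2,pickle
from scipy.spatial.transform import Rotation as Ro
def cast(c,uv,z,R=None,t=None):
    R=c["R"] if R is None else R; t=c["t"] if t is None else t
    f=c["frame"].shape[0]/2/np.tan(np.radians(c["vfov"])/2)
    uv=np.atleast_2d(uv).astype(float)
    d=np.c_[(uv[:,0]-c["cx"])/f,(uv[:,1]-c["cy"])/f,np.ones(len(uv))]@R
    o=-R.T@t
    return (o+d*((z-o[2])/d[:,2])[:,None])[:,:2]
def proj(c,P,R=None,t=None):
    R=c["R"] if R is None else R; t=c["t"] if t is None else t
    f=c["frame"].shape[0]/2/np.tan(np.radians(c["vfov"])/2)
    p=np.atleast_2d(P)@R.T+t
    return p[:,:2]/p[:,2:]*f+[c["cx"],c["cy"]]
def wristRt(c,s):
    T=np.eye(4);T[:3,:3]=Ro.from_euler("xyz",s["eef_rot"]).as_matrix();T[:3,3]=s["eef_pos"]
    M=np.linalg.inv(T@c["hand_eye"]);return M[:3,:3],M[:3,3]
E
cat > m.py <<'E'
from h import *
c=pickle.load(open("cams.pkl","rb"))["top"];F=c["frame"]
hsv=cv2.cvtColor(F,cv2.COLOR_RGB2HSV)
it={"tin":(138,231,62),"tub":(200,137,70),"brush":(208,200,42),"cup":(290,209,50),"dL":(300,137,10),"dS":(101,179,10),"dQ":(394,181,10),"dO":(358,237,10),"jar":(118,117,130),"spray":(374,120,80),"or1":(152,186,60),"or2":(181,250,60),"green":(95,219,60)}
bg=cv2.medianBlur(F,61)
m=(cv2.absdiff(cv2.cvtColor(F,cv2.COLOR_RGB2LAB),cv2.cvtColor(bg,cv2.COLOR_RGB2LAB)).astype(int).sum(2)>28).astype(np.uint8)
m=cv2.morphologyEx(m,cv2.MORPH_CLOSE,np.ones((3,3)));m=cv2.morphologyEx(m,cv2.MORPH_OPEN,np.ones((2,2)))
cs,_=cv2.findContours(m,cv2.RETR_EXTERNAL,cv2.CHAIN_APPROX_NONE)
vis=F[:,:,::-1].copy();cv2.drawContours(vis,cs,-1,(0,0,255),1)
for k,(u,v,z) in it.items():
    for q in cs:
        if cv2.pointPolygonTest(q,(u,v),False)>=0:
            w=cast(c,q.reshape(-1,2),z).astype(np.float32)
            (a,b),(l,s),g=cv2.minAreaRect(w);
            bx=cv2.boxPoints(((a,b),(l,s),g));e=bx[1]-bx[0];e2=bx[2]-bx[1];e=e if np.hypot(*e)>np.hypot(*e2) else e2
            print(k,"rect",np.round((a,b,l,s),1),"yaw long",round(np.degrees(np.arctan2(e[1],e[0])),1),"ell",np.round(cv2.fitEllipse(w)[0],1))
cv2.imwrite("pics/crop0.png",cv2.resize(np.hstack([vis[90:270,75:235],vis[90:270,265:425]]),None,fx=2.5,fy=2.5,interpolation=cv2.INTER_CUBIC))
E
python3 m.py
```

```text
tin rect [394.7 286.8  63.4  77.1] yaw long -89.2 ell [395.1 286.9]
tub rect [646.4 130.   63.8  52.5] yaw long 27.5 ell [647.2 130. ]
brush rect [480.7 107.   46.3 110.7] yaw long -14.1 ell [480.3 107.4]
cup rect [ 460.  -112.9   40.2   43. ] yaw long -89.2 ell [ 460.1 -113.3]
dL rect [ 660.3 -142.3   90.1   89.3] yaw long 0.5 ell [ 659.5 -143.1]
dS rect [535.6 410.3  71.3  68.1] yaw long 77.7 ell [535.9 409.6]
dQ rect [ 537.9 -401.5   84.3   81.7] yaw long 75.7 ell [ 538.1 -401.8]
dO rect [ 385.4 -302.7   64.5  127.1] yaw long -74.5 ell [ 385.4 -302.7]
jar rect [682.6 325.6 116.1  85.3] yaw long 50.2 ell [682.7 324.7]
spray rect [ 684.1 -336.7   95.6   92.5] yaw long 33.4 ell [ 693.4 -339. ]
or1 rect [514.9 254.4  64.3  75.1] yaw long -89.2 ell [515.7 254.7]
or2 rect [347.4 173.1  65.9  69. ] yaw long -88.8 ell [347.7 173.8]
green rect [424.9 402.8  63.8  82.9] yaw long -89.2 ell [425.3 403.1]
```

View pics/crop0.png

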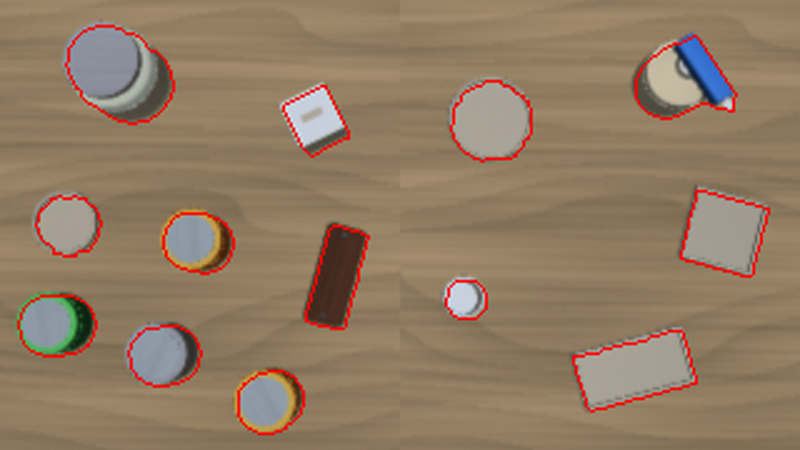

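The crop confirms the plain grey tin (crop (160,352)) between the green and orange look-alikes. The outlines fit well. Order: cup, tin, tub, brush. I'm moving over the cup now.

jog_arm(series=[[0.517,0.822,0,0,0,0,0],[0.517,0.822,0,0,0,0,0],[0.517,0.822,0,0,0,0,0]])

```text
clock: 0.35
eef_pos: [274.6, -406.8, 212.9]
eef_rot: [-3.14, -0.0, 0.395]
wrist_force: [-0.3, 0.7, -0.0]
finger_gap: 94.0
finger_force: 0.0
```

jog_arm(series=[[0.517,0.822,0,0,0,0,0],[0.517,0.822,0,0,0,0,0],[0.517,0.822,0,0,0,0,0]])

```text
clock: 0.6
eef_pos: [336.9, -307.8, 213.3]
eef_rot: [-3.141, -0.0, 0.396]
wrist_force: [-0.2, 0.7, -0.2]
finger_gap: 93.8
finger_force: 0.0
```

jog_arm(series=[[0.517,0.822,0,0,0,0,0],[0.517,0.822,0,0,0,0,0],[0.517,0.822,0,0,0,0,0]])

```text
clock: 0.85
eef_pos: [398.9, -209.2, 213.4]
eef_rot: [-3.141, -0.0, 0.396]
wrist_force: [2.0, -0.7, -0.0]
finger_gap: 94.0
finger_force: 0.0
```

jog_arm(series=[[0.517,0.822,0,0,0,0,0],[0.517,0.822,0,0,0,0,0],[0.517,0.822,0,0,0,0,0],[0.517,0.822,0,0,0,0,0],[0.517,0.822,0,0,0,0,0]])

```text
clock: 1.27
eef_pos: [460.5, -111.7, 213.0]
eef_rot: [-3.141, 0.001, 0.399]
wrist_force: [-0.3, -0.7, -0.6]
finger_gap: 93.9
finger_force: 0.0
```

```bash
cat > w.py <<'E'
import sys
from h import *
from cell import manip
s=manip.read_state();c=manip.camera("wrist");R,t=wristRt(c,s)
pickle.dump((c,s,R,t),open(sys.argv[1]+".pkl","wb"))
cv2.imwrite(f"pics/{sys.argv[1]}.png",c["frame"][:,:,::-1])
print(s["clock"],s["eef_pos"],s["eef_rot"],c["vfov"],"cam at",-R.T@t,"axis",R[2])
E
python3 w.py w1
```

```text
1.2667 [ 460.48153249 -111.71827143  213.04753774] [-3.14112446e+00  7.04090050e-04  3.98840347e-01] 65.94707605260055 cam at [528.10750993 -83.084029   383.81089447] axis [-0.23487059 -0.09842004 -0.96703118]
```

View pics/w1.png

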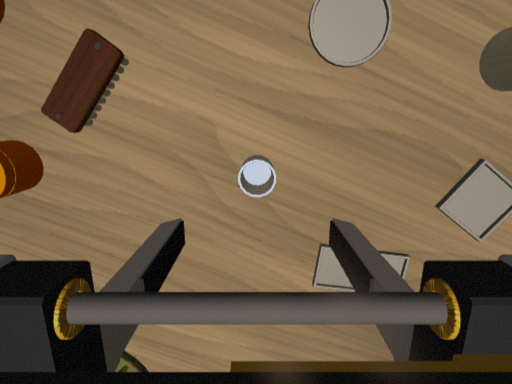

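The wrist view shows the cup's rim at (257,176), the brush at (83,80), the large dish at (349,28), the square dish at (478,200) and the oblong dish partly hidden behind a finger. Measuring from this view.

```bash
cat > mw.py <<'E'
import sys
from h import *
# usage: mw.py pkl name,u,v,z ...
c,s,R,t=pickle.load(open(sys.argv[1]+".pkl","rb"));F=c["frame"]
L=cv2.cvtColor(F,cv2.COLOR_RGB2LAB).astype(int)
bg=np.median(L[40:230].reshape(-1,3),0) 
m=((np.abs(L[:,:,1]-bg[1])+np.abs(L[:,:,2]-bg[2])>9)|(np.abs(L[:,:,0]-bg[0])>45)).astype(np.uint8)
m=cv2.morphologyEx(m,cv2.MORPH_OPEN,np.ones((3,3)));m=cv2.morphologyEx(m,cv2.MORPH_CLOSE,np.ones((5,5)))
cs,_=cv2.findContours(m,cv2.RETR_EXTERNAL,cv2.CHAIN_APPROX_NONE)
vis=F[:,:,::-1].copy();cv2.drawContours(vis,cs,-1,(0,0,255),1)
for a in sys.argv[2:]:
    k,u,v,z=a.split(",");u,v,z=float(u),float(v),float(z)
    for q in cs:
        if cv2.pointPolygonTest(q,(u,v),False)>=0:
            w=cast(c,cv2.convexHull(q).reshape(-1,2),z,R,t).astype(np.float32)
            (a,b),(l,s_),g=cv2.minAreaRect(w);bx=cv2.boxPoints(((a,b),(l,s_),g))
            e=bx[1]-bx[0];f=bx[2]-bx[1];e=e if np.hypot(*e)>np.hypot(*f) else f
            print(k,"rect",np.round((a,b,l,s_),1),"long",round(np.degrees(np.arctan2(e[1],e[0])),1),"circ",np.round(cv2.minEnclosingCircle(w)[0],1),round(cv2.minEnclosingCircle(w)[1],1))
cv2.imwrite(f"pics/{sys.argv[1]}v.png",vis)
E
python3 mw.py w1 cup,257,176,50 brush,83,80,42 dL,349,28,10 dQ,478,200,10
```

```text
cup rect [ 464.  -111.    45.    48.1] long -4.7 circ [ 464.2 -109.8] 25.1
brush rect [483.7 102.1  53.7 108.4] long -14.2 circ [483.6 104.9] 57.3
dL rect [ 651.  -145.7   68.4   94.2] long -67.2 circ [ 661.8 -141.6] 47.6
dQ rect [ 541.2 -398.7   89.9   84.3] long 75.5 circ [ 539.7 -397.3] 57.5
```

View pics/w1v.png

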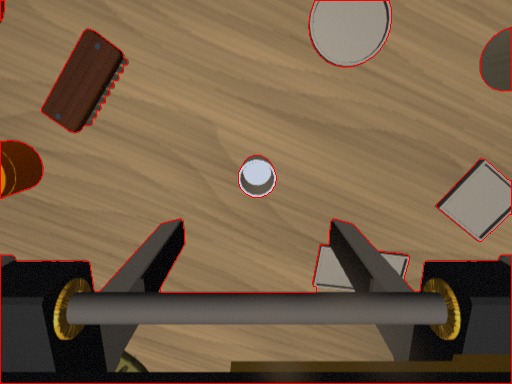

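jog_arm(series=[[0,0,-0.3,0,0,0,0],[0,0,-0.6,0,0,0,0],[0,0,-0.8,0,0,0,0],[0,0,-0.8,0,0,0,0]], grip_force=8)

```text
clock: 1.65
eef_pos: [457.4, -113.4, 113.3]
eef_rot: [-3.137, 0.006, 0.394]
wrist_force: [-0.5, -0.2, 0.2]
finger_gap: 93.9
finger_force: 0.0
```

jog_arm(series=[[0,0,-0.25,0,0,0,0],[0,0,-0.5,0,0,0,0],[0,0,-0.7,0,0,0,0],[0,0,-0.795,0,0,0,0],[0,0,-0.795,0,0,0,0]])

```text
clock: 2.07
eef_pos: [459.4, -113.7, 21.2]
eef_rot: [-3.14, 0.002, 0.394]
wrist_force: [-0.5, -0.4, 0.2]
finger_gap: 93.8
finger_force: 0.0
```

jog_arm(series=[[0,0,0,0,0,0,0.4],[0,0,0,0,0,0,0.6],[0,0,0,0,0,0,1],[0,0,0,0,0,0,1],[0,0,0,0,0,0,1],[0,0,0,0,0,0,1],[0,0,0,0,0,0,1],[0,0,0,0,0,0,1]])

```text
clock: 2.73
eef_pos: [460.2, -112.9, 22.1]
eef_rot: [3.142, -0.0, 0.396]
wrist_force: [-0.2, -0.2, -0.1]
finger_gap: 44.0
finger_force: 0.4
```

jog_arm(series=[[0,0,0,0,0,0,1],[0,0,0,0,0,0,1],[0,0,0.08,0,0,0,1],[0,0,0.25,0,0,0,1],[0,0,0.5,0,0,0,1],[0,0,0.75,0,0,0,1],[0,0,1,0,0,0,1],[0,0,1,0,0,0,1]])

```text
clock: 3.4
eef_pos: [462.2, -113.6, 148.0]
eef_rot: [3.136, -0.006, 0.396]
wrist_force: [0.7, 0.4, 1.2]
finger_gap: 43.8
finger_force: 8.0
```

jog_arm(series=[[0.02,0.2,0,0,0,0,1],[0.04,0.45,0,0,0,0,1],[0.06,0.7,0,0,0,0,1],[0.083,0.9,0,0,0,0,1]])

```text
clock: 3.73
eef_pos: [469.8, -3.3, 142.2]
eef_rot: [-3.141, 0.0, 0.396]
wrist_force: [0.3, -0.3, -0.0]
finger_gap: 43.9
finger_force: 8.0
```

jog_arm(series=[[0.02,0.25,0,0,0,0,1],[0.04,0.5,0,0,0,0,1],[0.06,0.7,0,0,0,0,1],[0.083,0.9,0,0,0,0,1]])

```text
clock: 4.07
eef_pos: [479.8, 104.6, 142.1]
eef_rot: [-3.142, 0.0, 0.396]
wrist_force: [1.1, -0.6, -1.0]
finger_gap: 44.0
finger_force: 8.0
```

jog_arm(series=[[0.02,0.25,0,0,0,0,1],[0.04,0.5,0,0,0,0,1],[0.06,0.7,0,0,0,0,1],[0.083,0.9,0,0,0,0,1]])

```text
clock: 4.4
eef_pos: [489.7, 212.5, 142.0]
eef_rot: [-3.142, 0.0, 0.396]
wrist_force: [-0.2, 0.0, -1.0]
finger_gap: 44.0
finger_force: 8.0
```

jog_arm(series=[[0.02,0.25,0,0,0,0,1],[0.04,0.5,0,0,0,0,1],[0.06,0.7,0,0,0,0,1],[0.083,0.9,0,0,0,0,1],[0.083,0.9,0,0,0,0,1],[0.083,0.9,0,0,0,0,1]])

```text
clock: 4.9
eef_pos: [499.6, 319.7, 141.6]
eef_rot: [3.141, 0.001, 0.397]
wrist_force: [0.0, -0.6, -0.0]
finger_gap: 43.4
finger_force: 8.0
```

```bash
python3 w.py w2; python3 mw.py w2
```

```text
4.9 [499.59055129 319.65805655 141.56432336] [3.14141306e+00 9.34585282e-04 3.97339813e-01] 65.94707605260055 cam at [567.25276455 348.30785641 312.31070295] axis [-0.23498133 -0.0987316  -0.96697252]
```

View pics/w2v.png

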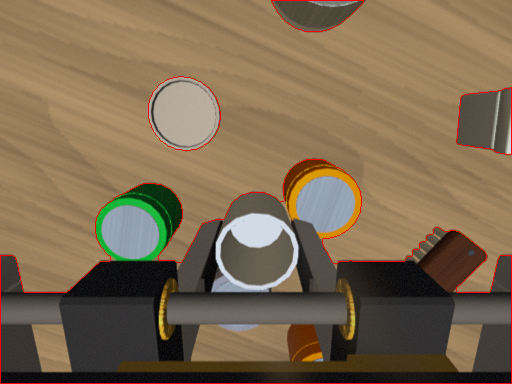

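The wrist view shows the small round dish at (184,113), the held cup's rim at (257,252), the green tin at (133,228), an orange tin at (325,200) and the jar at the top edge.

```bash
python3 mw.py w2 dS,184,113,10
python3 - <<'E'
from h import *
c,s,R,t=pickle.load(open("w2.pkl","rb"));F=c["frame"]
m=(F.min(2)>150).astype(np.uint8);m[:, :210]=0;m[:,302:]=0;m[:205]=0;m[292:]=0
q=max(cv2.findContours(m,cv2.RETR_EXTERNAL,cv2.CHAIN_APPROX_NONE)[0],key=cv2.contourArea)
e=cv2.fitEllipse(cv2.convexHull(q));print(e)
w=cast(c,cv2.convexHull(q).reshape(-1,2),170,R,t).astype(np.float32);print(cv2.minEnclosingCircle(w),cv2.minAreaRect(w))
E
```

```text
dS rect [539.5 414.1  70.8  71.1] long -72.6 circ [539.5 414.6] 36.0
((254.1202392578125, 253.81280517578125), (78.79122924804688, 90.1265869140625), 56.515316009521484)
((499.0013427734375, 323.140625), 26.01657485961914) ((502.2091369628906, 321.0478210449219), (44.19780349731445, 42.808509826660156), 22.719646453857422)
```

jog_arm(series=[[0.07,0.17,0,0,0,0,1],[0.15,0.37,0,0,0,0,1],[0.23,0.57,0,0,0,0,1],[0.29,0.72,0,0,0,0,1],[0.308,0.775,0,0,0,0,1],[0.308,0.775,0,0,0,0,1]])

```text
clock: 5.45
eef_pos: [537.1, 412.0, 141.5]
eef_rot: [3.141, 0.001, 0.396]
wrist_force: [0.2, -0.5, -0.3]
finger_gap: 44.0
finger_force: 8.0
```

jog_arm(series=[[0,0,-0.2,0,0,0,1],[0,0,-0.4,0,0,0,1],[0,0,-0.6,0,0,0,1],[0,0,-0.75,0,0,0,1],[0,0,-0.85,0,0,0,1],[0,0,-0.91,0,0,0,1],[0,0,-0.94,0,0,0,1],[0,0,-0.955,0,0,0,1]])

```text
clock: 6.12
eef_pos: [537.3, 411.8, 27.9]
eef_rot: [-3.141, -0.001, 0.395]
wrist_force: [0.1, -0.4, -0.8]
finger_gap: 44.2
finger_force: 8.0
```

jog_arm(series=[[0,0,-0.006,0,0,0,1],[0,0,-0.006,0,0,0,1],[0,0,-0.006,0,0,0,1]])

```text
clock: 6.37
eef_pos: [537.3, 412.3, 27.6]
eef_rot: [-3.141, -0.001, 0.396]
wrist_force: [0.5, 0.4, 0.3]
finger_gap: 43.6
finger_force: 8.0
```

jog_arm(series=[[0,0,-0.006,0,0,0,1],[0,0,-0.012,0,0,0,1],[0,0,-0.012,0,0,0,1]])

```text
clock: 6.62
eef_pos: [537.3, 412.5, 26.0]
eef_rot: [-3.141, -0.001, 0.396]
wrist_force: [-0.4, 0.9, 3.7]
finger_gap: 43.5
finger_force: 8.0
```

jog_arm(series=[[0,0,0,0,0,0,0.45],[0,0,0,0,0,0,0.3],[0,0,0,0,0,0,0],[0,0,0,0,0,0,0],[0,0,0,0,0,0,0],[0,0,0,0,0,0,0],[0,0,0,0,0,0,0]])

```text
clock: 7.2
eef_pos: [537.0, 412.1, 25.2]
eef_rot: [3.142, 0.0, 0.396]
wrist_force: [0.4, -0.7, 0.4]
finger_gap: 86.8
finger_force: 0.0
```

jog_arm(series=[[0,0,0.1,0,0,0,0],[0,0,0.3,0,0,0,0],[0,0,0.6,0,0,0,0],[0,0,0.9,0,0,0,0],[0,0,1,0,0,0,0]])

```text
clock: 7.62
eef_pos: [538.3, 413.0, 152.4]
eef_rot: [-3.14, -0.008, 0.396]
wrist_force: [0.1, -0.1, 0.8]
finger_gap: 94.3
finger_force: 0.0
```

jog_arm(series=[[-0.2,-0.17,0.25,0,0,0,0],[-0.4,-0.34,0.5,0,0,0,0],[-0.59,-0.5,0.5,0,0,0,0]])

```text
clock: 7.87
eef_pos: [466.5, 352.2, 210.4]
eef_rot: [-3.14, -0.007, 0.396]
wrist_force: [0.8, 1.2, 0.9]
finger_gap: 94.0
finger_force: 0.0
```

jog_arm(series=[[-0.2,-0.17,0,0,0,0,0],[-0.4,-0.34,0,0,0,0,0],[-0.59,-0.5,0,0,0,0,0],[-0.59,-0.5,0,0,0,0,0],[-0.59,-0.5,0,0,0,0,0]])

```text
clock: 8.28
eef_pos: [395.1, 291.7, 206.5]
eef_rot: [-3.141, -0.002, 0.396]
wrist_force: [-0.1, -0.2, -0.1]
finger_gap: 94.0
finger_force: 0.0
```

```bash
python3 w.py w3; python3 mw.py w3
```

```text
8.2833 [395.05186807 291.74742559 206.45362051] [-3.14132001e+00 -1.72706843e-03  3.95573577e-01] 65.94707605260055 cam at [462.37363478 320.02991701 377.3957378 ] axis [-0.23294694 -0.0969222  -0.96764757]
```

View pics/w3v.png

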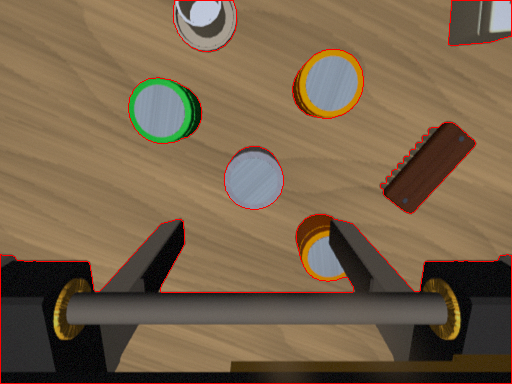

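The grey tin's lid is centred at about (254,181). The cup is standing in its dish at the top edge, around (205,20).

```bash
python3 - <<'E'
from h import *
c,s,R,t=pickle.load(open("w3.pkl","rb"));F=c["frame"]
cr=F[140:220,215:295].astype(int);h=cv2.cvtColor(F,cv2.COLOR_RGB2HSV)
m=((F[:,:,2].astype(int)>F[:,:,0]+3)&(F[:,:,2]>105)).astype(np.uint8)
m[:135]=0;m[220:]=0;m[:,:210]=0;m[:,295:]=0
q=max(cv2.findContours(m,cv2.RETR_EXTERNAL,cv2.CHAIN_APPROX_NONE)[0],key=cv2.contourArea)
w=cast(c,cv2.convexHull(q).reshape(-1,2),62,R,t).astype(np.float32);print(cv2.minEnclosingCircle(w),cv2.minAreaRect(w))
E
python3 mw.py w3 tin,254,180,62 dS,205,40,10
```

```text
((397.3299560546875, 296.7611389160156), 32.16168975830078) ((397.4200744628906, 297.12896728515625), (63.48941421508789, 63.376014709472656), 22.63205337524414)
tin rect [399.5 297.5  69.9  64.6] long 22.6 circ [399.7 297.2] 35.3
dS rect [529.  410.7  51.4  70.5] long -67.4 circ [537.7 414.3] 36.4
```

jog_arm(series=[[0.005,0.025,-0.3,0,0,0,0],[0.005,0.025,-0.6,0,0,0,0],[0.005,0.025,-0.76,0,0,0,0],[0.005,0.025,-0.76,0,0,0,0]], grip_force=30)

```text
clock: 8.67
eef_pos: [395.0, 294.5, 110.2]
eef_rot: [3.141, 0.006, 0.396]
wrist_force: [-0.5, -0.8, 0.0]
finger_gap: 94.1
finger_force: 0.0
```

jog_arm(series=[[0,0,-0.25,0,0,0,0],[0,0,-0.5,0,0,0,0],[0,0,-0.7,0,0,0,0],[0,0,-0.759,0,0,0,0],[0,0,-0.759,0,0,0,0]])

```text
clock: 9.08
eef_pos: [396.2, 295.3, 22.6]
eef_rot: [3.141, 0.002, 0.396]
wrist_force: [0.5, 0.5, 0.5]
finger_gap: 93.8
finger_force: 0.0
```

jog_arm(series=[[0,0,0,0,0,0,0.2],[0,0,0,0,0,0,0.4],[0,0,0,0,0,0,1],[0,0,0,0,0,0,1],[0,0,0,0,0,0,1],[0,0,0,0,0,0,1],[0,0,0,0,0,0,1],[0,0,0,0,0,0,1]])

```text
clock: 9.75
eef_pos: [396.4, 295.4, 23.9]
eef_rot: [-3.141, -0.001, 0.396]
wrist_force: [-1.3, -0.1, 7.2]
finger_gap: 65.7
finger_force: 30.0
```

jog_arm(series=[[0,0,0.08,0,0,0,1],[0,0,0.25,0,0,0,1],[0,0,0.5,0,0,0,1],[0,0,0.75,0,0,0,1],[0,0,0.92,0,0,0,1],[0,0,1,0,0,0,1],[0,0,1,0,0,0,1]])

```text
clock: 10.33
eef_pos: [396.6, 295.5, 145.1]
eef_rot: [-3.141, -0.003, 0.396]
wrist_force: [-0.5, -1.4, -3.8]
finger_gap: 65.8
finger_force: 30.0
```

jog_arm(series=[[0.06,-0.1,0,0,0,0,1],[0.18,-0.3,0,0,0,0,1],[0.3,-0.5,0,0,0,0,1],[0.43,-0.7,0,0,0,0,1],[0.552,-0.911,0,0,0,0,1]])

```text
clock: 10.75
eef_pos: [462.1, 184.5, 141.3]
eef_rot: [-3.141, 0.003, 0.396]
wrist_force: [1.3, 0.3, -3.0]
finger_gap: 66.1
finger_force: 30.0
```

jog_arm(series=[[0.14,-0.23,0,0,0,0,1],[0.28,-0.46,0,0,0,0,1],[0.42,-0.69,0,0,0,0,1],[0.552,-0.911,0,0,0,0,1]])

```text
clock: 11.08
eef_pos: [528.4, 74.7, 141.2]
eef_rot: [-3.141, 0.003, 0.396]
wrist_force: [-0.2, 0.1, -3.6]
finger_gap: 65.6
finger_force: 30.0
```

jog_arm(series=[[0.14,-0.23,0,0,0,0,1],[0.28,-0.46,0,0,0,0,1],[0.42,-0.69,0,0,0,0,1],[0.552,-0.911,0,0,0,0,1]])

```text
clock: 11.42
eef_pos: [594.6, -34.4, 140.9]
eef_rot: [-3.14, 0.003, 0.396]
wrist_force: [0.5, 0.9, -1.7]
finger_gap: 66.0
finger_force: 30.0
```

jog_arm(series=[[0.14,-0.23,0,0,0,0,1],[0.28,-0.46,0,0,0,0,1],[0.42,-0.69,0,0,0,0,1],[0.5,-0.83,0,0,0,0,1],[0.54,-0.89,0,0,0,0,1],[0.552,-0.911,0,0,0,0,1],[0.552,-0.911,0,0,0,0,1]])

```text
clock: 12.0
eef_pos: [660.5, -141.8, 141.6]
eef_rot: [-3.14, 0.002, 0.396]
wrist_force: [-0.1, 0.1, -3.1]
finger_gap: 65.7
finger_force: 30.0
```

```bash
python3 w.py w4
python3 - <<'E'
from cell import manip
import cv2
c=manip.camera("top");cv2.imwrite("pics/t4.png",cv2.resize(c["frame"][60:300,70:470,::-1],None,fx=2,fy=2))
E
```

```text
12.0 [ 660.50790301 -141.79415133  141.63028952] [-3.14024912e+00  1.51379631e-03  3.95691545e-01] 65.94707605260055 cam at [ 728.4091302  -113.45895337  312.33375025] axis [-0.23622744 -0.0972     -0.96682406]
```

View pics/w4.png

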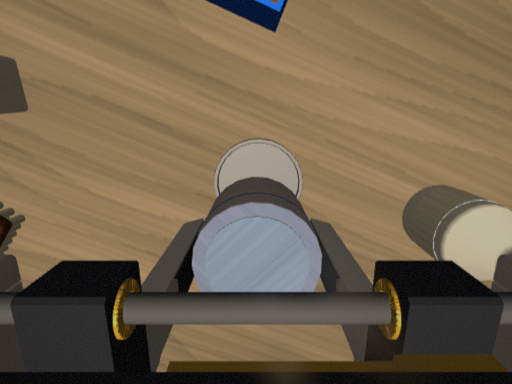

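The wrist view shows the held tin's lid at about (257,260) and the top of the large dish's rim at (258,139), with sides at u=215 and u=302. Comparing these with the projections.

Run:
```python
from h import *
c,s,R,t=pickle.load(open("w4.pkl","rb"))
a=np.linspace(0,6.283,200)
def circ(x,y,z,r):
    p=proj(c,np.c_[x+r*np.cos(a),y+r*np.sin(a),0*a+z],R,t);return np.round([p[:,0].min(),p[:,0].max(),p[:,1].min(),p[:,1].max()],1)
print("dish",circ(661,-142,10,47)); print("+5x",circ(666,-142,10,47),"+5y",circ(661,-137,10,47))
print("lid",circ(661,-142,62+119.5,33))
F=c["frame"].astype(int)
# dish extents measured
L=cv2.cvtColor(c["frame"],cv2.COLOR_RGB2LAB).astype(int);
m=((np.abs(L-np.median(L[40:130].reshape(-1,3),0))[:,:,1:].sum(2)>9)).astype(np.uint8);m=cv2.morphologyEx(m,cv2.MORPH_OPEN,np.ones((3,3)))
print([ (r,np.where(m[r,200:320])[0].min()+200,np.where(m[r,200:320])[0].max()+200) for r in (165,175,185)], np.where(m[100:,258])[0][0]+100)
for r in(255,265):
    print(r,F[r,186:200].sum(1),F[r,314:328].sum(1))
```

```text
dish [212.5 302.  140.8 227.9]
+5x [214.2 304.1 136.2 223.9] +5y [208.1 297.7 138.9 226.2]
lid [190.3 325.1 204.  325.6]
[(165, np.int64(217), np.int64(298)), (175, np.int64(214), np.int64(301)), (185, np.int64(214), np.int64(302))] 138
255 [ 45  20  13  14  22  49 213 422 425 420 418 417 427 427] [434 427 436 425 431 424 427 408 166 101 106 114 108 128]
265 [ 41  21  17  39  11 126 427 438 444 442 446 443 429 419] [445 436 439 440 443 438 441 255 121 113 118 123 124 115]
```

jog_arm(series=[[0.01,0,-0.2,0,0,0,1],[0.01,0,-0.4,0,0,0,1],[0.01,0,-0.6,0,0,0,1],[0.01,0,-0.75,0,0,0,1],[0.01,0,-0.85,0,0,0,1],[0.01,0,-0.91,0,0,0,1],[0.01,0,-0.94,0,0,0,1],[0.01,0,-0.955,0,0,0,1]])

```text
clock: 12.77
eef_pos: [662.4, -141.9, 28.9]
eef_rot: [3.141, -0.001, 0.396]
wrist_force: [-0.1, -0.4, -2.4]
finger_gap: 65.7
finger_force: 30.0
```

jog_arm(series=[[0,0,-0.006,0,0,0,1],[0,0,-0.012,0,0,0,1],[0,0,-0.012,0,0,0,1],[0,0,-0.012,0,0,0,1]])

```text
clock: 13.1
eef_pos: [662.7, -142.3, 28.0]
eef_rot: [3.141, -0.001, 0.396]
wrist_force: [-0.6, -0.2, 2.4]
finger_gap: 66.0
finger_force: 30.0
```

jog_arm(series=[[0,0,0,0,0,0,0.25],[0,0,0,0,0,0,0.1],[0,0,0,0,0,0,0],[0,0,0,0,0,0,0],[0,0,0,0,0,0,0],[0,0,0,0,0,0,0]])

```text
clock: 13.6
eef_pos: [662.2, -142.2, 26.9]
eef_rot: [3.142, 0.0, 0.396]
wrist_force: [0.4, 0.1, 0.6]
finger_gap: 93.8
finger_force: 0.0
```

jog_arm(series=[[0,0,0.1,0,0,0,0],[0,0,0.3,0,0,0,0],[0,0,0.6,0,0,0,0],[0,0,0.9,0,0,0,0],[0,0,1,0,0,0,0]])

```text
clock: 14.02
eef_pos: [663.8, -142.6, 154.0]
eef_rot: [3.137, -0.006, 0.396]
wrist_force: [0.5, -0.5, 1.7]
finger_gap: 94.1
finger_force: 0.0
```

jog_arm(series=[[-0.015,0.25,0.25,0,0,0,0],[-0.03,0.5,0.5,0,0,0,0],[-0.044,0.756,0.5,0,0,0,0]])

```text
clock: 14.27
eef_pos: [658.1, -51.2, 213.9]
eef_rot: [3.137, -0.007, 0.395]
wrist_force: [1.1, -0.4, 0.9]
finger_gap: 94.0
finger_force: 0.0
```

jog_arm(series=[[-0.015,0.25,0,0,0,0,0],[-0.03,0.5,0,0,0,0,0],[-0.044,0.756,0,0,0,0,0]])

```text
clock: 14.52
eef_pos: [651.2, 40.6, 207.8]
eef_rot: [3.141, -0.001, 0.396]
wrist_force: [0.2, 0.2, 0.5]
finger_gap: 93.9
finger_force: 0.0
```

jog_arm(series=[[-0.015,0.25,0,0,0,0,0],[-0.03,0.5,0,0,0,0,0],[-0.044,0.756,0,0,0,0,0],[-0.044,0.756,0,0,0,0,0],[-0.044,0.756,0,0,0,0,0]])

```text
clock: 14.93
eef_pos: [646.1, 131.2, 207.4]
eef_rot: [3.141, -0.0, 0.398]
wrist_force: [-0.4, -0.9, -0.1]
finger_gap: 93.8
finger_force: 0.0
```

```bash
python3 w.py w5; python3 mw.py w5
```

```text
14.9333 [646.06304404 131.21388587 207.36515834] [ 3.14145142e+00 -2.14241889e-04  3.98148962e-01] 65.94707605260055 cam at [713.52337355 159.83637571 378.19615666] axis [-0.2338914  -0.09845732 -0.96726468]
```

View pics/w5v.png

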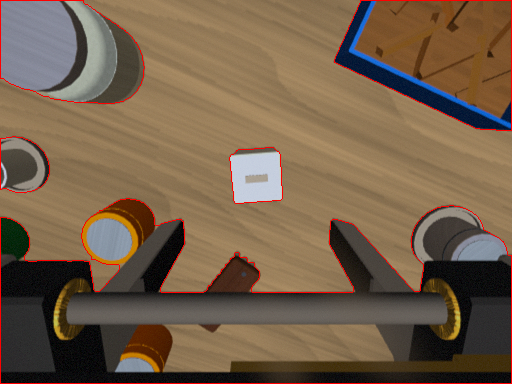

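The tub's lid is centred at about (257,178), slightly rotated in the view. The tin is standing inside the large dish at about (465,240).

Run:
```python
from h import *
c,s,R,t=pickle.load(open("w5.pkl","rb"));F=c["frame"]
m=(F.min(2)>165).astype(np.uint8);m[:,:215]=0;m[:,300:]=0;m[:140]=0;m[215:]=0
q=max(cv2.findContours(m,cv2.RETR_EXTERNAL,cv2.CHAIN_APPROX_NONE)[0],key=cv2.contourArea)
w=cast(c,cv2.convexHull(q).reshape(-1,2),70,R,t).astype(np.float32);print(cv2.minAreaRect(w))
```

```text
((653.143798828125, 134.94244384765625), (52.40406036376953, 52.306724548339844), 27.14438819885254)
```

jog_arm(series=[[0.038,0.024,-0.25,0,0,0.05,0],[0.038,0.024,-0.5,0,0,0.05,0],[0.038,0.024,-0.75,0,0,0.05,0],[0.038,0.024,-0.75,0,0,0.05,0]])

```text
clock: 15.32
eef_pos: [648.6, 130.9, 110.9]
eef_rot: [-3.139, 0.009, 0.473]
wrist_force: [-0.3, -0.5, -1.1]
finger_gap: 94.2
finger_force: 0.0
```

jog_arm(series=[[0,0,-0.25,0,0,0,0],[0,0,-0.5,0,0,0,0],[0,0,-0.68,0,0,0,0],[0,0,-0.742,0,0,0,0],[0,0,-0.742,0,0,0,0]])

```text
clock: 15.73
eef_pos: [650.8, 132.0, 27.7]
eef_rot: [-3.141, 0.002, 0.473]
wrist_force: [-0.1, 0.2, 0.1]
finger_gap: 93.9
finger_force: 0.0
```

jog_arm(series=[[0,0,0,0,0,0,0.3],[0,0,0,0,0,0,0.5],[0,0,0,0,0,0,1],[0,0,0,0,0,0,1],[0,0,0,0,0,0,1],[0,0,0,0,0,0,1],[0,0,0,0,0,0,1],[0,0,0,0,0,0,1]])

```text
clock: 16.4
eef_pos: [651.0, 132.9, 28.2]
eef_rot: [3.142, -0.0, 0.474]
wrist_force: [-0.5, 0.7, 2.1]
finger_gap: 53.9
finger_force: 30.0
```

jog_arm(series=[[0,0,0.08,0,0,0,1],[0,0,0.25,0,0,0,1],[0,0,0.5,0,0,0,1],[0,0,0.75,0,0,0,1],[0,0,0.92,0,0,0,1],[0,0,1,0,0,0,1],[0,0,1,0,0,0,1]])

```text
clock: 16.98
eef_pos: [651.6, 132.9, 150.4]
eef_rot: [3.14, -0.003, 0.474]
wrist_force: [0.9, 0.3, -1.8]
finger_gap: 54.1
finger_force: 30.0
```

jog_arm(series=[[-0.03,-0.1,0,0,0,0,1],[-0.1,-0.3,0,0,0,0,1],[-0.17,-0.5,0,0,0,0,1],[-0.24,-0.7,0,0,0,0,1],[-0.308,-0.888,0,0,0,0,1]])

```text
clock: 17.4
eef_pos: [612.2, 24.4, 145.6]
eef_rot: [-3.14, 0.003, 0.474]
wrist_force: [1.6, 0.4, -0.4]
finger_gap: 54.0
finger_force: 30.0
```

jog_arm(series=[[-0.08,-0.22,0,0,0,-0.038,1],[-0.16,-0.44,0,0,0,-0.076,1],[-0.24,-0.66,0,0,0,-0.115,1],[-0.308,-0.888,0,0,0,-0.154,1]])

```text
clock: 17.73
eef_pos: [574.9, -81.8, 145.8]
eef_rot: [-3.14, 0.003, 0.229]
wrist_force: [-0.5, -0.2, -1.2]
finger_gap: 53.6
finger_force: 30.0
```

jog_arm(series=[[-0.08,-0.22,0,0,0,-0.038,1],[-0.16,-0.44,0,0,0,-0.076,1],[-0.24,-0.66,0,0,0,-0.115,1],[-0.308,-0.888,0,0,0,-0.154,1]])

```text
clock: 18.07
eef_pos: [537.8, -188.2, 145.9]
eef_rot: [-3.14, 0.003, -0.013]
wrist_force: [-0.2, -0.1, -0.8]
finger_gap: 53.7
finger_force: 30.0
```

jog_arm(series=[[0,-0.22,0,0,0,-0.038,1],[0,-0.44,0,0,0,-0.076,1],[0,-0.66,0,0,0,-0.115,1],[0,-0.888,0,0,0,-0.154,1],[0,-0.888,0,0,0,-0.154,1],[0,-0.888,0,0,0,-0.154,1]])

```text
clock: 18.57
eef_pos: [538.4, -294.4, 145.6]
eef_rot: [-3.141, 0.003, -0.253]
wrist_force: [-0.8, 1.1, -1.7]
finger_gap: 53.9
finger_force: 30.0
```

```bash
python3 w.py w6; python3 mw.py w6
```

```text
18.5667 [ 538.40447588 -294.43408521  145.58020577] [-3.14054949  0.00342412 -0.25330588] 65.94707605260055 cam at [ 609.83916442 -313.12547759  316.1423279 ] axis [-0.24874176  0.0654615  -0.96635518]
```

View pics/w6v.png

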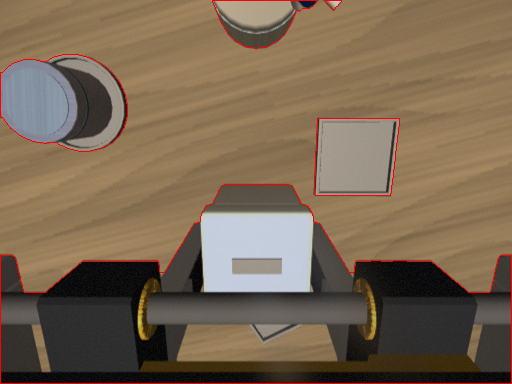

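The square dish is at (357,156), aligned with the held tub (lid at about (256,252)). The spray bottle's base is at (257,20), clear of the path.

```bash
python3 mw.py w6 dQ,357,156,10 dL,100,130,10
```

```text
dQ rect [ 541.1 -400.6   83.7   80.1] long 75.5 circ [ 541.2 -400.3] 57.5
dL rect [ 668.9 -131.4  124.4   93.1] long 63.0 circ [ 665.7 -127.5] 64.9
```

jog_arm(series=[[0,-0.15,0,0,0,0,1],[0,-0.35,0,0,0,0,1],[0,-0.6,0,0,0,0,1],[0,-0.8,0,0,0,0,1],[0,-0.88,0,0,0,0,1],[0,-0.898,0,0,0,0,1],[0,-0.898,0,0,0,0,1]])

```text
clock: 19.2
eef_pos: [539.9, -400.3, 147.2]
eef_rot: [-3.141, 0.001, -0.251]
wrist_force: [-0.1, 0.4, -1.4]
finger_gap: 53.7
finger_force: 30.0
```

jog_arm(series=[[0,0,-0.2,0,0,0,1],[0,0,-0.4,0,0,0,1],[0,0,-0.6,0,0,0,1],[0,0,-0.75,0,0,0,1],[0,0,-0.85,0,0,0,1],[0,0,-0.91,0,0,0,1],[0,0,-0.94,0,0,0,1],[0,0,-0.955,0,0,0,1]])

```text
clock: 19.87
eef_pos: [540.4, -400.8, 33.7]
eef_rot: [3.141, -0.001, -0.251]
wrist_force: [-1.1, 0.7, -1.3]
finger_gap: 53.6
finger_force: 30.0
```

jog_arm(series=[[0,0,-0.006,0,0,0,1],[0,0,-0.012,0,0,0,1],[0,0,-0.012,0,0,0,1],[0,0,-0.012,0,0,0,1]])

```text
clock: 20.2
eef_pos: [540.2, -401.3, 32.5]
eef_rot: [3.141, -0.001, -0.251]
wrist_force: [-0.5, -0.2, -1.4]
finger_gap: 54.0
finger_force: 30.0
```

Not in contact yet, so I'll go a little lower.

jog_arm(series=[[0,0,-0.006,0,0,0,1],[0,0,-0.01,0,0,0,1],[0,0,-0.01,0,0,0,1],[0,0,-0.01,0,0,0,1]])

```text
clock: 20.53
eef_pos: [540.3, -401.4, 32.3]
eef_rot: [3.141, -0.001, -0.251]
wrist_force: [-3.6, 2.5, 8.6]
finger_gap: 54.0
finger_force: 30.0
```

jog_arm(series=[[0,0,0,0,0,0,0.38],[0,0,0,0,0,0,0.2],[0,0,0,0,0,0,0],[0,0,0,0,0,0,0],[0,0,0,0,0,0,0],[0,0,0,0,0,0,0],[0,0,0,0,0,0,0]])

```text
clock: 21.12
eef_pos: [540.0, -401.1, 30.6]
eef_rot: [-3.142, 0.0, -0.251]
wrist_force: [0.0, -0.8, 0.1]
finger_gap: 92.9
finger_force: 0.0
```

jog_arm(series=[[0,0,0.1,0,0,0,0],[0,0,0.3,0,0,0,0],[0,0,0.6,0,0,0,0],[0,0,0.9,0,0,0,0],[0,0,1,0,0,0,0]])

```text
clock: 21.53
eef_pos: [541.3, -402.2, 157.7]
eef_rot: [3.138, -0.007, -0.251]
wrist_force: [-0.4, -0.9, 1.1]
finger_gap: 94.2
finger_force: 0.0
```

jog_arm(series=[[-0.03,0.28,0.25,0,0,0,0],[-0.06,0.56,0.5,0,0,0,0],[-0.097,0.845,0.5,0,0,0,0]])

```text
clock: 21.78
eef_pos: [528.9, -300.2, 215.7]
eef_rot: [3.139, -0.006, -0.253]
wrist_force: [0.9, 0.3, 0.0]
finger_gap: 93.9
finger_force: 0.0
```

jog_arm(series=[[-0.03,0.28,0,0,0,0,0],[-0.06,0.56,0,0,0,0,0],[-0.097,0.845,0,0,0,0,0]])

```text
clock: 22.03
eef_pos: [516.2, -196.8, 211.4]
eef_rot: [3.141, -0.001, -0.251]
wrist_force: [0.4, 0.2, -0.5]
finger_gap: 94.0
finger_force: 0.0
```

jog_arm(series=[[-0.03,0.28,0,0,0,0,0],[-0.06,0.56,0,0,0,0,0],[-0.097,0.845,0,0,0,0,0]])

```text
clock: 22.28
eef_pos: [504.6, -95.5, 211.3]
eef_rot: [-3.142, -0.001, -0.252]
wrist_force: [0.6, 0.0, -0.1]
finger_gap: 94.2
finger_force: 0.0
```

jog_arm(series=[[-0.03,0.28,0,0,0,0,0],[-0.06,0.56,0,0,0,0,0],[-0.097,0.845,0,0,0,0,0]])

```text
clock: 22.53
eef_pos: [493.0, 5.9, 211.4]
eef_rot: [-3.141, -0.001, -0.252]
wrist_force: [0.8, 1.3, 0.0]
finger_gap: 93.9
finger_force: 0.0
```

jog_arm(series=[[-0.03,0.28,0,0,0,0,0],[-0.06,0.56,0,0,0,0,0],[-0.097,0.845,0,0,0,0,0],[-0.097,0.845,0,0,0,0,0],[-0.097,0.845,0,0,0,0,0]])

```text
clock: 22.95
eef_pos: [481.5, 107.0, 211.2]
eef_rot: [-3.141, -0.001, -0.249]
wrist_force: [-0.8, -0.5, -0.1]
finger_gap: 93.9
finger_force: 0.0
```

```bash
python3 w.py w7; python3 mw.py w7
python3 - <<'E'
from h import *
c,s,R,t=pickle.load(open("w7.pkl","rb"));F=c["frame"]
h=cv2.cvtColor(F,cv2.COLOR_RGB2LAB).astype(int)
m=((h[:,:,0]<75)&(h[:,:,1]>136)).astype(np.uint8);m[:,:150]=0;m[:,360:]=0;m[:120]=0;m[230:]=0
m=cv2.morphologyEx(m,cv2.MORPH_OPEN,np.ones((3,3)))
q=max(cv2.findContours(m,cv2.RETR_EXTERNAL,cv2.CHAIN_APPROX_NONE)[0],key=cv2.contourArea)
w=cast(c,cv2.convexHull(q).reshape(-1,2),42,R,t).astype(np.float32);print(cv2.minAreaRect(w),cv2.boundingRect(q))
E
```

```text
22.95 [481.5213471  107.04534951 211.17383547] [-3.14144286e+00 -5.14479026e-04 -2.48520406e-01] 65.94707605260055 cam at [552.42936611  89.0117454  382.02693482] axis [-0.24557536  0.06249413 -0.96736096]
((485.2124938964844, 110.02470397949219), (41.766624450683594, 105.08195495605469), 75.88746643066406) (235, 131, 37, 89)
```

View pics/w7v.png

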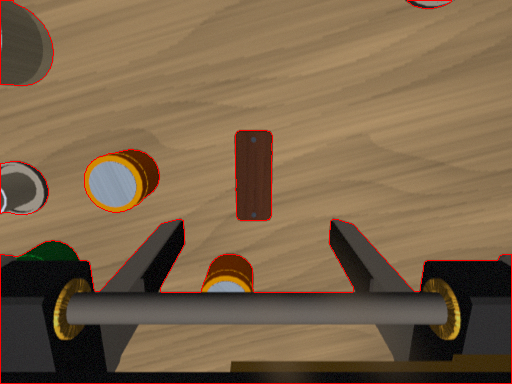

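jog_arm(series=[[0.009,0.021,-0.25,0,0,0,0],[0.009,0.021,-0.5,0,0,0,0],[0.009,0.021,-0.77,0,0,0,0],[0.009,0.021,-0.77,0,0,0,0]], grip_force=25)

```text
clock: 23.33
eef_pos: [480.5, 106.7, 113.5]
eef_rot: [3.138, 0.007, -0.253]
wrist_force: [-0.8, 0.1, -0.7]
finger_gap: 94.3
finger_force: 0.0
```

jog_arm(series=[[0,0,-0.25,0,0,0,0],[0,0,-0.5,0,0,0,0],[0,0,-0.7,0,0,0,0],[0,0,-0.77,0,0,0,0],[0,0,-0.77,0,0,0,0]])

```text
clock: 23.75
eef_pos: [482.8, 107.6, 25.7]
eef_rot: [3.141, 0.002, -0.252]
wrist_force: [-0.4, 0.3, 0.4]
finger_gap: 94.4
finger_force: 0.0
```

jog_arm(series=[[0,0,0,0,0,0,0.3],[0,0,0,0,0,0,0.5],[0,0,0,0,0,0,1],[0,0,0,0,0,0,1],[0,0,0,0,0,0,1],[0,0,0,0,0,0,1],[0,0,0,0,0,0,1],[0,0,0,0,0,0,1]])

```text
clock: 24.42
eef_pos: [483.0, 108.5, 26.0]
eef_rot: [-3.141, -0.0, -0.251]
wrist_force: [0.3, 0.8, 1.1]
finger_gap: 44.4
finger_force: 0.5
```

jog_arm(series=[[0,0,0,0,0,0,1],[0,0,0.08,0,0,0,1],[0,0,0.25,0,0,0,1],[0,0,0.5,0,0,0,1],[0,0,0.75,0,0,0,1],[0,0,0.92,0,0,0,1],[0,0,1,0,0,0,1],[0,0,1,0,0,0,1]])

```text
clock: 25.08
eef_pos: [483.6, 108.5, 148.0]
eef_rot: [-3.14, -0.003, -0.251]
wrist_force: [-0.5, 0.5, -2.0]
finger_gap: 43.9
finger_force: 25.0
```

jog_arm(series=[[-0.03,-0.1,0,0,0,-0.03,1],[-0.08,-0.3,0,0,0,-0.08,1],[-0.13,-0.5,0,0,0,-0.13,1],[-0.17,-0.7,0,0,0,-0.18,1],[-0.201,-0.855,0,0,0,-0.224,1]])

```text
clock: 25.5
eef_pos: [457.1, 3.9, 144.1]
eef_rot: [3.14, 0.003, -0.61]
wrist_force: [-0.2, 0.5, -2.1]
finger_gap: 43.7
finger_force: 25.0
```

jog_arm(series=[[-0.05,-0.22,0,0,0,-0.056,1],[-0.1,-0.44,0,0,0,-0.112,1],[-0.15,-0.66,0,0,0,-0.168,1],[-0.201,-0.855,0,0,0,-0.224,1]])

```text
clock: 25.83
eef_pos: [432.9, -98.5, 144.2]
eef_rot: [3.14, 0.002, -0.962]
wrist_force: [0.3, 0.7, -1.6]
finger_gap: 43.6
finger_force: 25.0
```

jog_arm(series=[[-0.05,-0.22,0,0,0,-0.056,1],[-0.1,-0.44,0,0,0,-0.112,1],[-0.15,-0.66,0,0,0,-0.168,1],[-0.18,-0.8,0,0,0,-0.21,1],[-0.201,-0.855,0,0,0,-0.224,1],[-0.201,-0.855,0,0,0,-0.224,1]])

```text
clock: 26.33
eef_pos: [409.3, -200.2, 144.6]
eef_rot: [3.14, 0.002, -1.31]
wrist_force: [0.7, -0.1, -1.8]
finger_gap: 43.5
finger_force: 25.0
```

```bash
python3 w.py w8; python3 mw.py w8
```

```text
26.3333 [ 409.26671289 -200.22775151  144.56925325] [ 3.13982122e+00  1.72010825e-03 -1.31020070e+00] 65.94707605260055 cam at [ 428.25358071 -271.48267569  315.25736269] axis [-0.06739469  0.24639309 -0.96682387]
```

View pics/w8v.png

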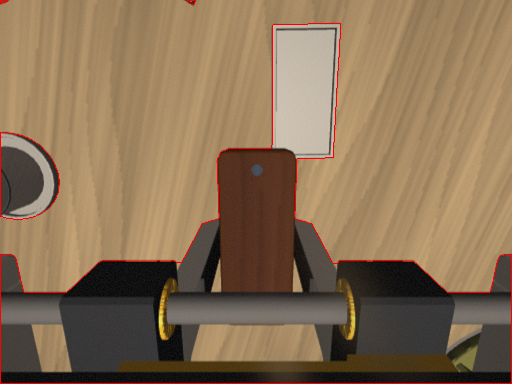

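The oblong dish has corners at (273,24), (341,24), (333,158) and about (272,157). The held brush is lined up with it lengthwise, its far end at row 149.

Run:
```python
from h import *
c,s,R,t=pickle.load(open("w8.pkl","rb"))
w=cast(c,[(273,24),(341,24),(333.5,158),(272,157.5)],10,R,t);print(w,w.mean(0))
e=(w[0]+w[1]-w[2]-w[3]);print("long",np.degrees(np.arctan2(e[1],e[0])))
b=cast(c,[(218,154),(296,154),(257,149)],161.5,R,t);u=np.array([np.cos(np.radians(-74.7)),np.sin(np.radians(-74.7))])
print(b, "centre from far end",b[2]-55*u,(b[0]+b[1])/2)
```

```text
[[ 433.6928623  -353.54194872]
 [ 372.71034329 -369.79486532]
 [ 339.33961005 -249.51678374]
 [ 401.04867776 -233.65771474]] [ 386.69787335 -301.62782813]
long -74.63034056352916
[[ 442.15938243 -246.98199479]
 [ 402.98563339 -257.39174135]
 [ 423.24347409 -254.68607869]] centre from far end [ 408.73045634 -201.63542067] [ 422.57250791 -252.18686807]
```

jog_arm(series=[[-0.03,-0.15,0,0,0,0,1],[-0.08,-0.35,0,0,0,0,1],[-0.14,-0.6,0,0,0,0,1],[-0.18,-0.78,0,0,0,0,1],[-0.192,-0.84,0,0,0,0,1],[-0.197,-0.852,0,0,0,0,1],[-0.197,-0.852,0,0,0,0,1]])

```text
clock: 26.97
eef_pos: [387.0, -300.7, 145.5]
eef_rot: [3.141, 0.001, -1.306]
wrist_force: [0.1, 0.3, -1.4]
finger_gap: 44.1
finger_force: 25.0
```

jog_arm(series=[[0,0,-0.2,0,0,0,1],[0,0,-0.4,0,0,0,1],[0,0,-0.6,0,0,0,1],[0,0,-0.75,0,0,0,1],[0,0,-0.85,0,0,0,1],[0,0,-0.91,0,0,0,1],[0,0,-0.94,0,0,0,1],[0,0,-0.955,0,0,0,1]])

```text
clock: 27.63
eef_pos: [387.2, -301.0, 31.3]
eef_rot: [-3.142, 0.0, -1.306]
wrist_force: [-0.3, 0.6, -0.6]
finger_gap: 43.6
finger_force: 25.0
```

jog_arm(series=[[0,0,-0.006,0,0,0,1],[0,0,-0.012,0,0,0,1],[0,0,-0.012,0,0,0,1],[0,0,-0.012,0,0,0,1]])

```text
clock: 27.97
eef_pos: [387.0, -301.8, 30.3]
eef_rot: [-3.141, -0.001, -1.307]
wrist_force: [-0.3, 0.3, -2.8]
finger_gap: 43.9
finger_force: 25.0
```

jog_arm(series=[[0,0,-0.006,0,0,0,1],[0,0,-0.009,0,0,0,1],[0,0,-0.009,0,0,0,1],[0,0,-0.009,0,0,0,1]])

```text
clock: 28.3
eef_pos: [387.1, -301.9, 30.0]
eef_rot: [-3.141, -0.001, -1.307]
wrist_force: [-4.0, 4.0, 14.4]
finger_gap: 43.9
finger_force: 25.0
```

Contact. I'll release, lift and back off, then check everything.

jog_arm(series=[[0,0,0.004,0,0,0,0.48],[0,0,0.004,0,0,0,0.3],[0,0,0.004,0,0,0,0],[0,0,0.004,0,0,0,0],[0,0,0.004,0,0,0,0],[0,0,0.004,0,0,0,0],[0,0,0.004,0,0,0,0]])

```text
clock: 28.88
eef_pos: [386.9, -301.7, 29.2]
eef_rot: [3.142, 0.0, -1.307]
wrist_force: [-0.1, 0.0, 0.1]
finger_gap: 85.6
finger_force: 0.0
```

jog_arm(series=[[0,0,0.1,0,0,0,0],[0,0,0.3,0,0,0,0],[0,0,0.6,0,0,0,0],[0,0,0.9,0,0,0,0],[0,0,1,0,0,0,0]])

```text
clock: 29.3
eef_pos: [388.0, -302.7, 154.0]
eef_rot: [-3.138, -0.005, -1.307]
wrist_force: [0.1, -0.7, 0.8]
finger_gap: 94.0
finger_force: 0.0
```

jog_arm(series=[[-0.3,-0.3,0.3,0,0,0,0],[-0.6,-0.6,0.5,0,0,0,0],[-0.9,-0.9,0.6,0,0,0,0],[-0.9,-0.9,0.6,0,0,0,0],[-0.9,-0.9,0.6,0,0,0,0],[-0.9,-0.9,0.6,0,0,0,0]])

```text
clock: 29.8
eef_pos: [277.7, -410.9, 221.7]
eef_rot: [-3.141, -0.001, -1.31]
wrist_force: [1.2, 0.0, -0.0]
finger_gap: 93.8
finger_force: 0.0
```

Run:
```python
from cell import manip
import cv2,numpy as np
f=manip.camera("scene")["frame"];t=manip.camera("top")["frame"]
a=cv2.resize(f[80:360,80:460,::-1],(570,420))
cv2.imwrite("pics/end_s.png",cv2.resize(f[:,:,::-1],(800,600),interpolation=cv2.INTER_CUBIC));cv2.imwrite("pics/end_t.png",cv2.resize(t[80:290,70:430,::-1],None,fx=2.2,fy=2.2,interpolation=cv2.INTER_CUBIC))
```

```text
(no output)
```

View pics/end_s.png

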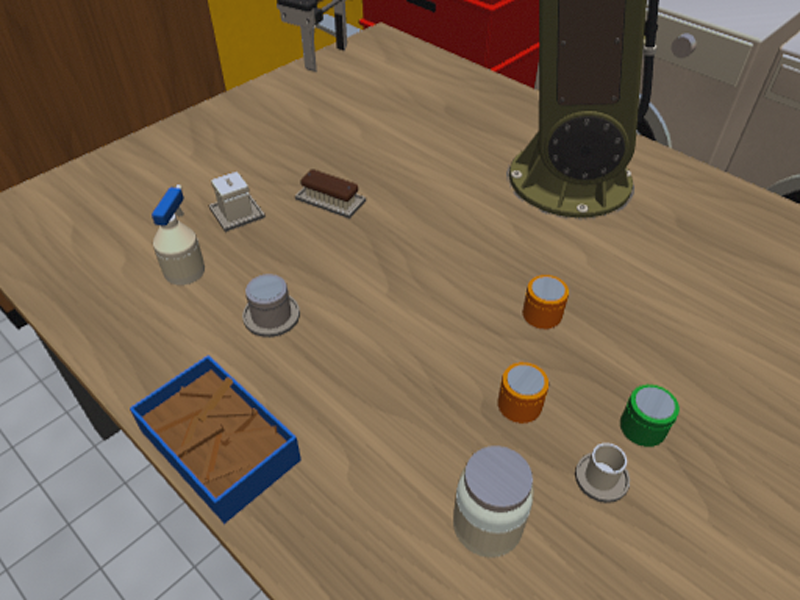

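View pics/end_t.png

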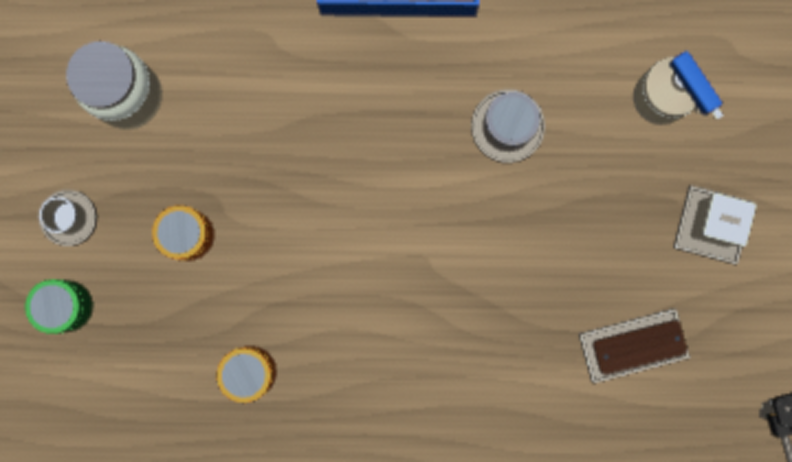

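All four supplies stand in their dishes: cup at (66,216), tin at (510,122), tub at (725,222), brush at (640,347). The bystanders haven't moved. I'll check the offsets numerically, since parallax makes the tub and brush look shifted.

Run:
```python
from h import *
from cell import manip
c=manip.camera("top");F=c["frame"];L=cv2.cvtColor(F,cv2.COLOR_RGB2LAB).astype(int)
def rep(k,m,box,z):
    u0,v0,u1,v1=box;n=np.zeros_like(m,np.uint8);n[v0:v1,u0:u1]=m[v0:v1,u0:u1]
    q=max(cv2.findContours(n,cv2.RETR_EXTERNAL,cv2.CHAIN_APPROX_NONE)[0],key=cv2.contourArea)
    print(k,cv2.minAreaRect(cast(c,q.reshape(-1,2),z).astype(np.float32)))
rep("brush",L[:,:,0]<75,(330,215,390,260),46)
rep("tub",F.min(2)>165,(375,160,420,205),74)
rep("tin",(F[:,:,2].astype(int)>F[:,:,0]+3)&(F[:,:,2]>110),(275,110,330,160),66)
n=cv2.absdiff(F,pickle.load(open("cams.pkl","rb"))["top"]["frame"]).sum(2)
print("jar diff",(n[90:145,90:150]>60).sum(),"spray",(n[95:140,355:405]>60).sum())
```

```text
brush ((387.75836181640625, -299.98822021484375), (41.906646728515625, 107.63239288330078), 14.764793395996094)
tub ((543.4345703125, -401.0977783203125), (51.58347702026367, 52.38526153564453), 75.73446655273438)
tin ((663.942138671875, -141.20252990722656), (60.57438659667969, 62.89824295043945), 45.787559509277344)
jar diff 0 spray 0
```

All offsets are within about 5 mm. Signing off.

```bash
python3 -c "
from cell import manip
print(manip.sign_off())"
```

```text
the job is handed in; nothing more can be done
None
```

I've handed the job in: the tin, tub, cup and brush each stand in the matching dish. The last top view put the tin, tub and brush within about 6 mm of their dish centres; the cup I checked only by eye. The spray bottle and jar didn't move, and it took about 30 s of the 106 s, but the hand-in returned no verdict.

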